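# Put the desk things back in their holders

## Task

Tidy the desk: put the brass bell, the wooden hand stamp, the matchbox and the stapler each into the wooden holder whose recess has its shape and size. Each must rest right way up and flat on the felt, inside the rim (the matchbox and the stapler lying along their holders, either way round). Leave the ink bottle and the pencil sharpener standing where they are.

Things in the scene. Friction and masses are not known exactly. Their poses are not given: they have to be found in the camera images.
- brass_bell: brass hand bell standing on its mouth, 93 mm tall: a bell body 62 mm across up to 45 mm height, above it a slim round upright handle about 20 mm thick from 45 to 93 mm; 0.14 kg, loose. Origin: centre of its underside; z up the handle. Grip the handle.
- wooden_stamp: turned reddish-brown wooden hand stamp standing on its round foot, 74 mm tall: foot 38 mm across and 16 mm high, a neck 24 mm thick, then a round knob 30 mm thick from 26 to 74 mm height; 0.05 kg, loose. Origin: centre of its underside; z up. Grip the knob.
- matchbox: flat red matchbox, 36 mm (its x) by 56 mm (its y) by 15 mm high, lying flat; 20 g, loose. Origin: centre of its underside; z up. Grip across the 36 mm width.
- desk_stapler: dark red desk stapler with a black base, 37 mm wide (its x), 144 mm long (its y), 53 mm tall; base 37 mm wide and 10 mm high, over it the red arm 28 mm wide from 31 to 53 mm height (the arm does not move); 0.32 kg, loose. Origin: centre of its underside; z up. Grip across the arm at mid length.
- bell_holder: the larger of the two round holders: low wooden, fixed; flat felt floor 9 mm above the desk, rim 8 mm wide with its top 15 mm above the desk. Origin: centre of its footprint, at desk height. Round recess 76 mm across, 92 mm outside. For the bell.
- stamp_holder: the smaller of the two round holders: low wooden, fixed; flat felt floor 9 mm above the desk, rim 8 mm wide with its top 15 mm above the desk. Origin: centre of its footprint, at desk height. Round recess 52 mm across, 68 mm outside. For the hand stamp.
- matchbox_holder: the short rectangular holder: low wooden, fixed; flat felt floor 9 mm above the desk, rim 8 mm wide with its top 15 mm above the desk. Origin: centre of its footprint, at desk height. Recess 50 mm (its x) by 70 mm (its y), outside 66 by 86 mm; each long side of the rim has a 40 mm finger gap at its middle, open down to 8 mm height. For the matchbox, its y along the holder's y, either way round.
- stapler_holder: the long rectangular holder: low wooden, fixed; flat felt floor 9 mm above the desk, rim 8 mm wide with its top 15 mm above the desk. Origin: centre of its footprint, at desk height. Recess 51 mm (its x) by 158 mm (its y), outside 67 by 174 mm. For the stapler, its y along the holder's y, either way round.
- inkwell: squat dark blue ink bottle with a black cap, 52 mm across, 58 mm tall, loose, to be left where it stands. Origin: centre of its underside; z up.
- sharpener: small round brass pencil sharpener, 29 mm across, 25 mm tall, loose, to be left where it stands. Origin: centre of its underside; z up.
Things that resemble listed ones, but are neither listed nor needed, are in the scene too. Of the things that look like the wooden_stamp, take the one that is farthest to the robot's left at the start.

How it is judged:
By the outcome, as a careful person would: the job done as asked, in the order asked, and still so for the second after the job is handed in, with the robot touching nothing.
It also fails if it takes over 99 s, if anything falls off the work surface, if the arm or the gripper's body presses on something with over 40 N, if the wrist force passes 120 N, or if a joint passes its speed limit or range.

## Robot

A 7-joint arm with a two-finger parallel gripper is mounted at the origin on a cart in front of the work surface, level with it; the furniture and walls round the work are solid. World frame = base frame: x ahead of the robot, y to its left, z up, the work surface at z = 0. Lengths are in m, angles in rad, forces in N, time in s.
With the tool pointing down it reaches from about 0.4 to 0.85 m from the base axis. Payload 10.4 kg.
Tool frame: the origin (TCP) lies between the finger pads; the fingertips stand ctrl.finger_overhang ahead of it and the grasp point (between the pads) lies 11 mm behind it (ctrl.finger_overhang is the distance from the TCP to the fingertips, in m); z points along the fingers, y is the line along which they close (so a half turn about z gives the same grasp; the last joint's range is limited). The gripper opens to 85 mm and grips with 20 to 120 N. Pads are 22 mm wide; open, the fingers measure 114 mm over their backs; the gripper's body (76 mm by 85 mm) begins 54 mm behind the grasp point. The pads swing forward as they close: fully open they stand 13 mm farther back than shut.
Start: joints at [1.215, 0.332, -0.065, 1.46, 0.022, 1.35, -0.088], TCP at [0.204, -0.591, 0.239] pointing down, gripper open.
Joint ranges: [-2.6, 2.6], [-0.5, 2.12], [-1.47, 1.34], [0.16, 2.42], [-1.27, 4.41], [0.06, 2.06], [-2.6, 2.6]. Speed limits (rad/s): [2.22, 2.22, 2.79, 2.79, 3.14, 3.14, 3.14].

## Interface

Orientations are given as a unit quaternion [x, y, z, w].
In Python, from plant import ctrl, vision, finder gives the robot as it stands.
- The arm moves only by the shell command python3 -m inch 'ROWS' [FORCE]. ROWS is a JSON object whose one key "commands" holds a list of rows, each a list of 7 numbers: the shift along the world's x, y, z in cm, then the turn, a rotation vector about the world's x, y, z in degrees, then the opening, from -1 (shut) to 1 (fully open). In form: {"commands": [[dx, dy, dz, wx, wy, wz, gripper], ...]}. A call has 1 to 12 rows; each row shifts and turns the commanded pose from where the row before left it; what a row does not reach is not made up. A row lasts 1/10 s, in which the tool goes at most 50 mm and 8.59 degrees, less where a joint would pass 70% of its speed; a pose out of reach is approached as far as the arm can. A call is refused whole if a number of a shift passes 5 or a number of a turn 8.59, either way. A call with a gripper value outside its range is refused whole. The fingers move at their own pace and stop on an object; FORCE is the grip in N (left out, the last holds). Time passes only in rows, so rows that do not move let the fingers close. It gives the time, the measured TCP pose, the force, the opening and the grip force at its end, in the units of the state.
- ctrl.observe(): the state, without advancing time (a new reading comes with each control period).
- vision.camera(name): name is "side" or "top" or "wrist"; returns a dict with "color" (400x640x3 uint8, red, green, blue), "depth" (400x640 float32, m along the optical axis (not along the pixel's ray), 0 where there is no reading), "intrinsics" (3x3 intrinsics, pixels), "origin" and "attitude" of the camera in the world. Camera axes: x right, y up, looking along -z (the intrinsics and any distortion apply to the point x, -y, -z); pixel columns grow to the right and rows downward; lengths in m; the calibration is good to about 2 mm. A picture is of the moment at which its call begins.
- ctrl.hand_in(): hands the job in; it is judged then, once.
Trained networks look in the newest picture that a camera, given by its name, has taken for a name from the list of things; names that differ only in an ending like _2 or _b are one class to them, and where a whole thing is asked for, a point or a joint stands for the part that bears it (a point fixed in the world has none). Each returns a list of dicts, best first, with "score" (0 to 1); they miss things now and then, are a little off and sometimes report something else, mostly with a low value. They report only what shows in the picture. A call takes as long as a camera call. They do not tell look-alikes from the thing itself.
- finder.outline_of(label, camera): "pixels" (400x640 bool, what is visible of it) and "at" ([row, column] in pixels, amid what is visible of it).
The state is a dict: "time": time; "joints": joint angles; "qvel": joint speeds; "joint_torque": joint torques, N m; "eef_pos": TCP position; "eef_rot": TCP orientation; "force": force on the tool from outside, world axes, zero at the start; "moment": the same for the moment, N m; "grip_width": finger opening in m; "finger_force": force on a finger pad.
Only numpy, scipy, OpenCV 4.12 (cv2) and the standard library are available. Lean on these libraries where they do the work, as an engineer would, in place of code of your own. Each camera call takes 0.05 s, during which the arm holds its last target. There are 200 camera calls.

## Working session

There is one attempt and no reset: what is moved stays moved. The work goes in short steps, Python scripts to look and compute and a shell command to move; the robot and the scene stay as the last step left them, time stands still between calls to the robot, and variables do not carry over. Pictures are saved under pics/ and viewed, at most 14 in all, crops included, and the job is handed in when it is done.

```bash
ls; mkdir -p pics; cat > h.py <<'E'
import numpy as np, cv2
from plant import ctrl, vision, finder
from scipy.spatial.transform import Rotation as R
def att(a):
    a=np.array(a); return a if a.shape==(3,3) else R.from_quat(a).as_matrix()
def cloud(c):
    d=c['depth'];K=np.array(c['intrinsics']);v,u=np.mgrid[:d.shape[0],:d.shape[1]]
    p=np.stack([(u-K[0,2])/K[0,0]*d,-(v-K[1,2])/K[1,1]*d,-d],-1)
    return p@att(c['attitude']).T+np.array(c['origin'])
def save(c,n): cv2.imwrite('pics/'+n+'.png',c['color'][:,:,::-1])
E
python3 - <<'E'
from h import *
s=ctrl.observe();print(s['time'],s['eef_pos'],s['eef_rot'],s['grip_width'],ctrl.finger_overhang)
for n in ['top','side']:
    c=vision.camera(n);save(c,n+'0');P=cloud(c);print(n,c['origin'],att(c['attitude']).round(3).tolist(),c['intrinsics'])
    for l in ['brass_bell','wooden_stamp','matchbox','desk_stapler','bell_holder','stamp_holder','matchbox_holder','stapler_holder','inkwell','sharpener']:
        for o in finder.outline_of(l,n):
            m=o['pixels']&(c['depth']>0);q=P[m]
            if len(q): print(l,round(o['score'],2),np.round(o['at']),m.sum(),np.median(q,0).round(3),np.percentile(q,2,0).round(3),np.percentile(q,98,0).round(3))
E
```

```text
pics
0.0 [ 0.20406453 -0.59037434  0.23852422] [ 9.86182258e-01  1.65662489e-01 -1.70883491e-04 -6.80891110e-04] 0.08558314907402607 0.008
top [ 0.43223402 -0.03627475  1.12239535] [[0.016, 0.997, -0.075], [-0.999, 0.019, 0.032], [0.033, 0.074, 0.997]] [[411.63680499   0.         322.93962708]
 [  0.         411.63680499 195.96155117]
 [  0.           0.           1.        ]]
brass_bell 0.58 [214. 199.] 464 [0.453 0.254 0.026] [ 0.424  0.232 -0.003] [0.482 0.285 0.093]
wooden_stamp 0.76 [209. 422.] 194 [ 0.485 -0.334  0.063] [ 0.471 -0.35   0.007] [ 0.504 -0.324  0.076]
wooden_stamp 0.7 [223. 391.] 168 [ 0.44  -0.252  0.064] [ 0.424 -0.266  0.005] [ 0.456 -0.24   0.076]
wooden_stamp 0.54 [236. 424.] 191 [ 0.414 -0.343  0.064] [ 0.398 -0.359  0.008] [ 0.429 -0.332  0.075]
matchbox 0.65 [223. 260.] 277 [0.44  0.096 0.015] [0.421 0.07  0.01 ] [0.46  0.122 0.02 ]
matchbox 0.34 [225. 331.] 707 [ 0.435 -0.086  0.045] [ 0.414 -0.154  0.003] [ 0.456 -0.02   0.052]
desk_stapler 0.6 [225. 329.] 730 [ 0.435 -0.084  0.044] [ 0.413 -0.152 -0.002] [ 0.457 -0.019  0.052]
bell_holder 0.69 [164. 258
[... 1584 characters left out ...]
.003] [0.461 0.124 0.017]
matchbox 0.56 [250. 326.] 313 [0.438 0.1   0.014] [0.418 0.067 0.001] [0.46  0.124 0.017]
desk_stapler 0.76 [210. 356.] 710 [ 0.427 -0.07   0.033] [ 0.412 -0.156 -0.   ] [ 0.455 -0.018  0.051]
bell_holder 0.55 [233. 267.] 704 [0.602 0.109 0.01 ] [ 0.558  0.065 -0.   ] [0.643 0.152 0.017]
stamp_holder 0.58 [160. 336.] 216 [ 0.611 -0.31   0.01 ] [ 0.58  -0.342  0.001] [ 0.64  -0.276  0.017]
stamp_holder 0.21 [252. 324.] 347 [0.438 0.099 0.014] [ 0.418  0.051 -0.003] [0.463 0.124 0.017]
matchbox_holder 0.66 [281. 213.] 850 [0.611 0.316 0.01 ] [0.565 0.281 0.005] [0.652 0.35  0.017]
inkwell 0.63 [258. 269.] 484 [0.527 0.213 0.034] [0.51  0.187 0.003] [0.552 0.226 0.06 ]
```

```bash
python3 - <<'E'
import cv2
t=cv2.imread('pics/top0.png')
cv2.imwrite('pics/crop_st.png',cv2.resize(t[180:260,360:460],(800,640))[:600])
E
```

```text
(no output)
```

View pics/top0.png

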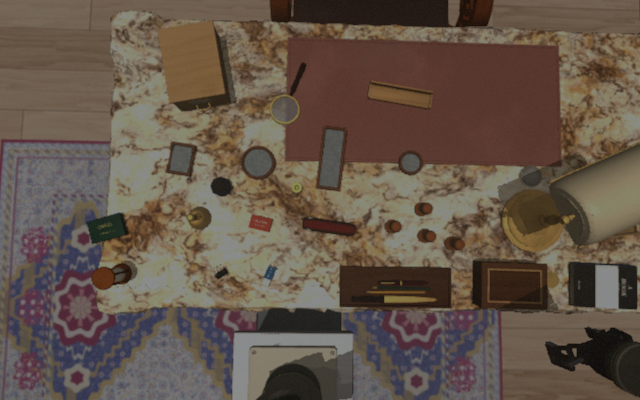

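View pics/side0.png

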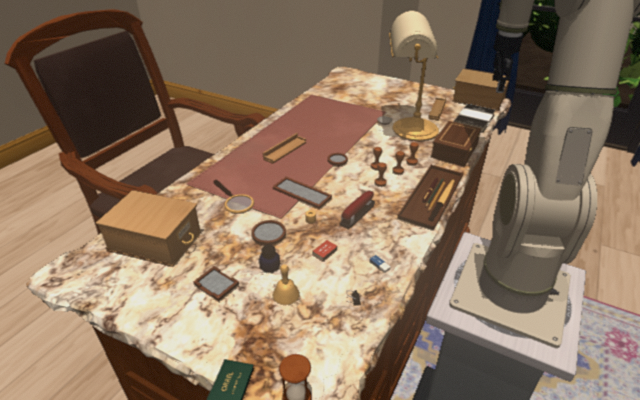

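View pics/crop_st.png

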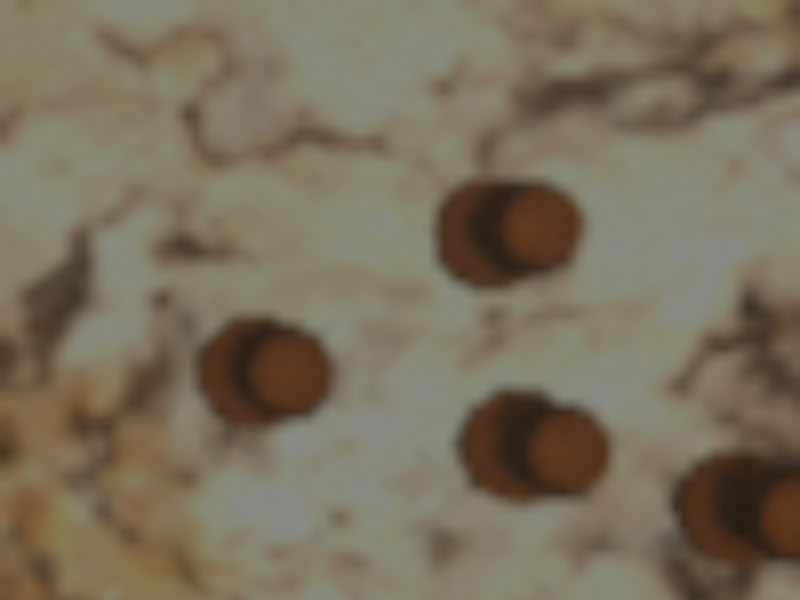

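Picture: the four stamp look-alikes are at top (row,col) (226,392), (209,423), (236,427), (243,455). They match in shape and colour. Robot's left is +y, which is left in the top image, so the meant one is (226,392), and the crop confirms it stands alone leftmost. Bell (216,200), matchbox (223,260), stapler (227,329); bell holder (162,258), stamp holder (162,410), stapler holder (158,332), matchbox holder (159,181).

```bash
cat > meas.py <<'E'
from h import *
from scipy.optimize import least_squares
def circ(q,r=None):
    c0=q.mean(0)
    f=lambda p:np.hypot(*(q-p[:2]).T)-(p[2] if r is None else r)
    return least_squares(f,[*c0,r or .04],loss='soft_l1',f_scale=.002).x
def rect(q):
    (c,s,a)=cv2.minAreaRect((q*1000).astype(np.float32)); 
    if s[0]>s[1]: s=s[::-1];a+=90   # a: direction of short side (x axis)
    a=(a+90)%180-90
    return np.round(c,1),np.round(s,1),round(a,1)
def near(P,c,r,z0,z1):
    q=P.reshape(-1,3);return q[(np.hypot(q[:,0]-c[0],q[:,1]-c[1])<r)&(q[:,2]>z0)&(q[:,2]<z1)]
E
python3 - <<'E'
from meas import *
C={n:vision.camera(n) for n in ['top','side']};P={n:cloud(c) for n,c in C.items()}
for n in P:
    p=P[n];print(n,'desk z',np.median(near(p,(.5,.05),.03,-.02,.02)[:,2]).round(4))
    for nm,c,z0,z1,r in [('bellhandle',(.453,.261),.055,.1,.01),('bellbody',(.453,.261),.004,.04,None),('knob',(.438,-.252),.035,.08,.015),('knobtop',(.438,-.252),.068,.08,None),('ink',(.533,.203),.01,.07,.026),('sharp',(.537,.001),.008,.04,.0145)]:
        q=near(p,c,.04,z0,z1)
        if len(q)>8:
            k=circ(q[:,:2],r);print(nm,len(q),k.round(4),'mean',q.mean(0).round(4),'ztop',np.percentile(q[:,2],95).round(4))
    for nm,c,r in [('bell_holder',(.605,.107),.06),('stamp_holder',(.612,-.31),.045),('matchbox_holder',(.609,.316),.07),('stapler_holder',(.62,-.092),.11)]:
        q=near(p,c,r,.0125,.022);print(nm,len(q),'mm', rect(q[:,:2]),q[:,2].mean().round(4),'felt',np.median(near(p,c,.02,0,.03)[:,2]).round(4))
        if nm[:2] in('be',) or nm[:3]=='sta' and nm[3]=='m': print(circ(q[:,:2]).round(4))
    for nm,c,r,z0,z1 in [('matchbox',(.44,.097),.05,.0095,.03),('stapler_arm',(.435,-.086),.09,.040,.07)]:
        q=near(p,c,r,z0,z1);print(nm,len(q),rect(q[:,:2]),q[:,2].mean().round(4))
E
```

```text
top desk z -0.0018
bellhandle 62 [0.4525 0.2643 0.01  ] mean [0.4521 0.2598 0.0867] ztop 0.0934
bellbody 285 [0.4523 0.2622 0.0238] mean [0.452  0.2523 0.0226] ztop 0.0388
knob 108 [ 0.4381 -0.2628  0.015 ] mean [ 0.438  -0.2564  0.0701] ztop 0.0753
knobtop 78 [ 0.4381 -0.2577  0.0089] mean [ 0.4381 -0.2574  0.0722] ztop 0.0757
ink 300 [0.5415 0.2126 0.026 ] mean [0.5347 0.1981 0.0444] ztop 0.0598
sharp 96 [0.5364 0.0016 0.0145] mean [0.5374 0.0007 0.0238] ztop 0.0282
bell_holder 268 mm (array([605.2, 107.5]), array([89.7, 90.3]), -13.6) 0.0151 felt 0.0087
[0.6049 0.1075 0.0417]
stamp_holder 180 mm (array([ 614. , -308.7]), array([64.2, 66. ]), -0.5) 0.0152 felt 0.0089
[ 0.6139 -0.309   0.0296]
matchbox_holder 207 mm (array([610.5, 315.1]), array([66. , 85.6]), 81.7) 0.0148 felt 0.0088
stapler_holder 441 mm (array([621.5, -91.7]), array([ 66.7, 174. ]), 84.1) 0.0149 felt 0.009
matchbox 287 (array([441.2,  96.7]), array([36. , 55.9]), -12.6) 0.0153
stapler_arm 481 (array([435.2, -88.1]), array([ 26.7, 138.7]), -7.2) 0.0469
side desk z -0.002
bellhandle 109 [0.4523 0.2574 0.01  ] mean 
[... 286 characters left out ...]
1954 0.026 ] mean [0.5283 0.2099 0.0383] ztop 0.0588
sharp 105 [ 5.368e-01 -2.000e-04  1.450e-02] mean [0.5341 0.0031 0.02  ] ztop 0.0262
bell_holder 193 mm (array([603.2, 107.5]), array([90.2, 91.9]), -1.1) 0.0146 felt 0.0085
[0.603  0.1072 0.0421]
stamp_holder 73 mm (array([ 612.4, -308.5]), array([64.9, 67.7]), 5.9) 0.0147 felt 0.0086
[ 0.612  -0.3086  0.0304]
matchbox_holder 211 mm (array([608.6, 313.6]), array([67.3, 87.5]), 81.4) 0.0145 felt 0.0088
stapler_holder 224 mm (array([622.8, -72.4]), array([110.6, 174. ]), 82.6) 0.0149 felt 0.0087
matchbox 254 (array([439.5,  93.5]), array([39.3, 59.5]), -11.3) 0.0145
stapler_arm 273 (array([433.1, -87.1]), array([ 26.8, 140.1]), -5.1) 0.0461
```

Act: transit to above the bell.

```bash
python3 -m inch '{"commands":[[1.73,3.78,0,0,0,5,1],[1.73,3.78,0,0,0,5,1],[1.73,3.78,0,0,0,5,1],[1.73,3.78,0,0,0,5,1],[1.73,3.78,0,0,0,5,1],[1.73,3.78,0,0,0,5,1],[1.73,3.78,0,0,0,5,1],[1.73,3.78,0,0,0,5,1],[1.73,3.78,0,0,0,5,1],[0.7,3.9,0,0,0,5,1],[0.7,3.9,0,0,0,5,1],[0.7,3.9,0,0,0,5,1]]}' 30
```

```text
time: 2.4
eef_pos: [0.381, -0.1319, 0.2395]
eef_rot: [0.77, 0.638, 0.0, 0.0]
force: [0.2, -0.8, 0.8]
grip_width: 0.0852
finger_force: 0.0
```

```bash
python3 -m inch '{"commands":[[0.7,3.9,0,0,0,0,1],[0.7,3.9,0,0,0,0,1],[0.7,3.9,0,0,0,0,1],[0.7,3.9,0,0,0,0,1],[0.7,3.9,0,0,0,0,1],[0.7,3.9,0,0,0,0,1],[0.7,3.9,0,0,0,0,1],[0.7,3.9,0,0,0,0,1],[0.7,3.9,0,0,0,0,1],[0.7,4.0,0,0,0,0,1],[0,0,0,0,0,0,1],[0,0,0,0,0,0,1]]}'
```

```text
time: 3.6
eef_pos: [0.4504, 0.2584, 0.239]
eef_rot: [0.77, 0.637, -0.0, -0.001]
force: [0.2, -0.7, -0.9]
grip_width: 0.0854
finger_force: 0.0
```

```bash
python3 -m inch '{"commands":[[0.15,0.25,-4,0,0,0,1],[0,0,-4,0,0,0,1],[0,0,-4,0,0,0,1],[0,0,-3,0,0,0,1],[0,0,-2.5,0,0,0,1],[0,0,0,0,0,0,-1],[0,0,0,0,0,0,-1],[0,0,0,0,0,0,-1],[0,0,0,0,0,0,-1],[0,0,0,0,0,0,-1],[0,0,0,0,0,0,-1],[0,0,0,0,0,0,-1]]}' 40
```

```text
time: 4.8
eef_pos: [0.4527, 0.2606, 0.0655]
eef_rot: [0.771, 0.637, 0.001, 0.0]
force: [-3.5, -0.7, 6.9]
grip_width: 0.0178
finger_force: 38.8
```

```bash
python3 -m inch '{"commands":[[0,0,1,0,0,0,-1],[0,0,3,0,0,0,-1],[0,0,4,0,0,0,-1],[0,0,3,0,0,0,-1],[0,0,0,0,0,0,-1]]}'; python3 - <<'E'
from meas import *
c=vision.camera('side');save(c,'side1');s=ctrl.observe();print(s['eef_pos'])
for n in('side',):
    p=cloud(c);q=near(p,(.4525,.261),.05,.06,.14);print(len(q),np.percentile(q[:,2],[1,5,95]))
E
```

```text
time: 5.3
eef_pos: [0.4541, 0.2614, 0.179]
eef_rot: [0.771, 0.637, 0.003, 0.001]
force: [-0.4, 0.3, -2.1]
grip_width: 0.0176
finger_force: 39.3
[0.45334587 0.2605111  0.17661312]
343 [0.11468033 0.11663244 0.13761323]
```

View pics/side1.png

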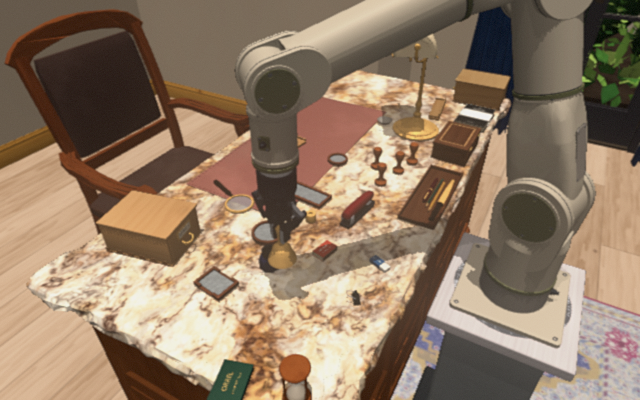

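The bell is held upright at pixel (280,255); next I carry it over the inkwell to its holder.

```bash
python3 -m inch '{"commands":[[3,-3.05,0,0,0,0,-1],[3,-3.05,0,0,0,0,-1],[3,-3.05,0,0,0,0,-1],[3,-3.05,0,0,0,0,-1],[2,-2,0,0,0,0,-1],[1.1,-1.1,0,0,0,0,-1],[0,0,0,0,0,0,-1],[0,0,-3,0,0,0,-1],[0,0,-3,0,0,0,-1],[0,0,-2,0,0,0,-1],[0,0,-1,0,0,0,-1],[0,0,0,0,0,0,-1]]}'; python3 - <<'E'
from meas import *
p=cloud(vision.camera('side'));q=near(p,(.604,.107),.05,.018,.065);print(circ(q[:,:2]).round(3),q[:,2].min(),ctrl.observe()['eef_pos'])
E
```

```text
time: 6.55
eef_pos: [0.6019, 0.1082, 0.0834]
eef_rot: [0.771, 0.637, -0.001, -0.001]
force: [-0.3, -0.4, -1.5]
grip_width: 0.0173
finger_force: 39.4
[0.596 0.114 0.018] 0.018054119058357965 [0.60280361 0.10812434 0.08465535]
```

```bash
python3 -m inch '{"commands":[[0.1,-0.1,-0.6,0,0,0,-1],[0,0,-0.4,0,0,0,-1],[0,0,0,0,0,0,-1],[0,0,0,0,0,0,-1]]}'
```

```text
time: 7.0
eef_pos: [0.6046, 0.106, 0.0747]
eef_rot: [0.771, 0.636, 0.0, 0.0]
force: [-0.1, 0.2, 0.7]
grip_width: 0.0173
finger_force: 39.4
```

```bash
python3 -m inch '{"commands":[[0,0,-0.1,0,0,0,-1],[0,0,0,0,0,0,0],[0,0,0,0,0,0,1],[0,0,0,0,0,0,1],[0,0,0,0,0,0,1],[0,0,3,0,0,0,1],[0,0,4,0,0,0,1],[0,0,4,0,0,0,1],[-1.5,-3.3,0,0,0,0,1],[-1.5,-3.3,0,0,0,0,1],[-1.5,-3.3,0,0,0,0,1],[-1.5,-3.3,0,0,0,0,1]]}'
```

```text
time: 8.2
eef_pos: [0.5437, -0.0272, 0.1833]
eef_rot: [0.771, 0.637, 0.0, 0.0]
force: [1.9, -0.4, -0.3]
grip_width: 0.0856
finger_force: 0.0
```

```bash
python3 -m inch '{"commands":[[-1.5,-3.3,0,0,0,0,1],[-1.5,-3.3,0,0,0,0,1],[-1.5,-3.3,0,0,0,0,1],[-1.5,-3.3,0,0,0,0,1],[-1.5,-3.3,0,0,0,0,1],[-1.5,-3.3,0,0,0,0,1],[-1.5,-3.3,0,0,0,0,1],[-0.2,-0.1,0,0,0,0,1],[0,0,0,0,0,0,1],[0,0,0,0,0,0,1]]}'; python3 - <<'E'
from meas import *
print(ctrl.observe()['eef_pos'])
for n in('side','top','wrist'):
    c=vision.camera(n);save(c,n+'2');p=cloud(c)
    q=near(p,(.604,.107),.05,.06,.13)
    if len(q)>9:print(n,'bell',circ(q[:,:2],.01).round(4),q.mean(0).round(4),q[:,2].max().round(4))
    q=near(p,(.4375,-.258),.04,.066,.085)
    if len(q)>9:print(n,'stamp',circ(q[:,:2]).round(4),q.mean(0).round(4),q[:,2].max().round(4))
E
```

```text
time: 9.2
eef_pos: [0.438, -0.2569, 0.1834]
eef_rot: [0.771, 0.637, 0.0, 0.0]
force: [0.3, -0.1, -0.4]
grip_width: 0.0856
finger_force: 0.0
[ 0.43797121 -0.25689874  0.1834326 ]
side bell [0.6049 0.1035 0.01  ] [0.5997 0.1098 0.085 ] 0.1025
side stamp [ 0.4364 -0.2582  0.0094] [ 0.4355 -0.2552  0.0711] 0.0769
top bell [0.6066 0.1095 0.01  ] [0.6033 0.1061 0.0938] 0.1038
top stamp [ 0.438  -0.2579  0.0095] [ 0.438  -0.2575  0.0716] 0.0773
wrist stamp [ 0.4378 -0.2602  0.0094] [ 0.4379 -0.2597  0.0715] 0.0752
```

```bash
python3 -m inch '{"commands":[[0,-0.2,-4,0,0,0,1],[0,0,-4,0,0,0,1],[0,0,-3.2,0,0,0,1],[0,0,-2,0,0,0,1],[0,0,-1,0,0,0,1],[0,0,0,0,0,0,-1],[0,0,0,0,0,0,-1],[0,0,0,0,0,0,-1],[0,0,0,0,0,0,-1],[0,0,0,0,0,0,-1],[0,0,0,0,0,0,-1]]}' 30
```

```text
time: 10.45
eef_pos: [0.438, -0.2605, 0.0425]
eef_rot: [0.771, 0.636, 0.0, 0.001]
force: [-1.8, -0.3, 6.4]
grip_width: 0.0282
finger_force: 29.1
```

View pics/wrist2.png

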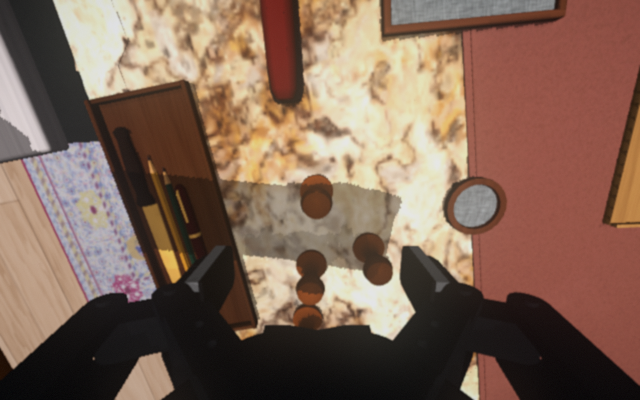

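The wrist view shows the target stamp alone at (197,316), with its neighbours at (240–320, 300–380) clear of the fingers. Lift and carry.

```bash
python3 -m inch '{"commands":[[0,0,1,0,0,0,-1],[0,0,3,0,0,0,-1],[0,0,4,0,0,0,-1],[0,0,2,0,0,0,-1],[3.5,-1,0,0,0,0,-1],[4,-1.1,0,0,0,0,-1],[4,-1.1,0,0,0,0,-1],[3.5,-1,0,0,0,0,-1],[2.5,-0.65,0,0,0,0,-1],[0,0,0,0,0,0,-1],[0,0,-4,0,0,0,-1],[0,0,-3,0,0,0,-1]]}'; python3 - <<'E'
from meas import *
print(ctrl.observe()['eef_pos'],ctrl.observe()['grip_width'])
c=vision.camera('side');save(c,'side3')
E
```

```text
time: 11.65
eef_pos: [0.6121, -0.3086, 0.071]
eef_rot: [0.771, 0.636, 0.0, 0.0]
force: [0.1, 0.1, -0.5]
grip_width: 0.0282
finger_force: 29.9
[ 0.61206867 -0.30858594  0.0710299 ] 0.028173876319266763
```

```bash
python3 -m inch '{"commands":[[0,0,-1,0,0,0,-1],[0,0,0,0,0,0,-1],[0,0,0,0,0,0,-1]]}'; python3 - <<'E'
from meas import *
for n in('side','top'):
    q=near(cloud(vision.camera(n)),(.613,-.309),.035,.018,.04);print(n,len(q),q.mean(0) if len(q) else '')
import cv2
t=cv2.imread('pics/side3.png');cv2.imwrite('pics/side3c.png',cv2.resize(t[60:240,240:480],(800,600)))
E
```

```text
time: 12.0
eef_pos: [0.6131, -0.3088, 0.0633]
eef_rot: [0.771, 0.636, 0.001, 0.001]
force: [0.2, -0.4, -0.8]
grip_width: 0.0285
finger_force: 29.9
side 70 [ 0.60826662 -0.29891776  0.03095626]
top 63 [ 0.61379999 -0.29529179  0.0316849 ]
```

View pics/side3c.png

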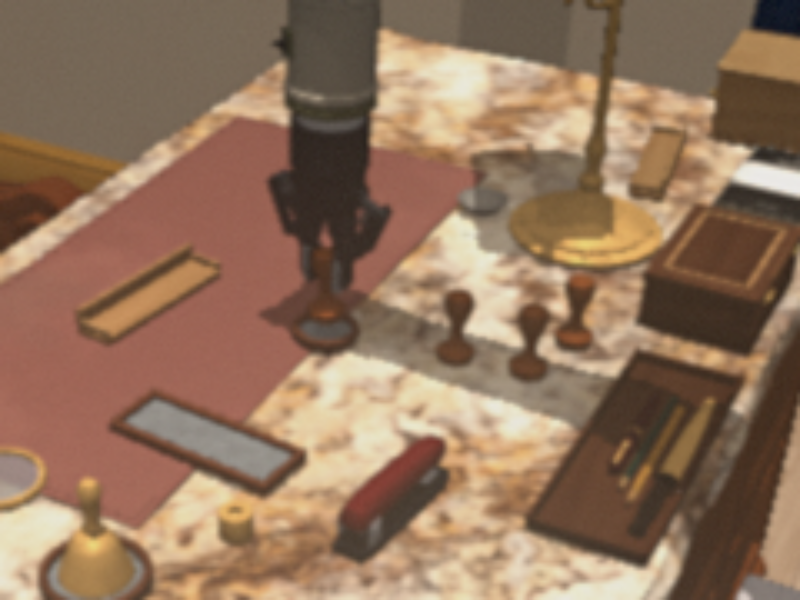

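The stamp hangs upright over its holder (crop 325,300) and the bell sits in its recess (crop 95,560). Lower and release.

```bash
python3 -m inch '{"commands":[[0,0,-0.7,0,0,0,-1],[0,0,-0.4,0,0,0,-1],[0,0,-0.1,0,0,0,-1],[0,0,0,0,0,0,-1],[0,0,0,0,0,0,0],[0,0,0,0,0,0,1],[0,0,0,0,0,0,1],[0,0,0,0,0,0,1],[0,0,0,0,0,0,1],[0,0,3,0,0,0,1],[0,0,5,0,0,0,1],[0,0,4,0,0,0,1]]}'
```

```text
time: 13.3
eef_pos: [0.6125, -0.3084, 0.1715]
eef_rot: [0.771, 0.637, 0.0, 0.0]
force: [0.7, -1.4, 0.3]
grip_width: 0.0854
finger_force: 0.0
```

```bash
python3 -m inch '{"commands":[[-1.7,4,0,0,0,-1,1],[-1.7,4,0,0,0,0,1],[-1.7,4,0,0,0,0,1],[-1.7,4,0,0,0,0,1],[-1.7,4,0,0,0,0,1],[-1.7,4,0,0,0,0,1],[-1.7,4,0,0,0,0,1],[-1.7,4,0,0,0,0,1],[-1.7,4,0,0,0,0,1],[-1.9,4,0,0,0,0,1],[0,0.5,0,0,0,0,1],[0,0,0,0,0,0,1]]}'; python3 - <<'E'
from meas import *
print(ctrl.observe()['eef_pos'])
for n in('side','top','wrist'):
    c=vision.camera(n);save(c,n+'4');p=cloud(c)
    q=near(p,(.613,-.309),.04,.078,.1)
    if len(q)>9:print(n,'stamp',circ(q[:,:2]).round(4),q.mean(0).round(4),q[:,2].max().round(4))
    q=near(p,(.44,.096),.05,.0095,.03)
    if len(q)>9:print(n,'mb',rect(q[:,:2]),q[:,2].mean())
    q=near(p,(.609,.3145),.07,.0125,.022)
    if len(q)>9:print(n,'mbh',rect(q[:,:2]),q[:,2].mean())
E
```

```text
time: 14.5
eef_pos: [0.4403, 0.0974, 0.1696]
eef_rot: [0.776, 0.631, 0.0, 0.001]
force: [-0.6, -1.0, 0.1]
grip_width: 0.0851
finger_force: 0.0
[0.44028511 0.0973792  0.16960776]
side mb (array([439.8,  93.3]), array([39.1, 60.7]), -11.5) 0.014558112600701278
side mbh (array([608.4, 314.3]), array([66.2, 88.4]), 81.7) 0.014680923760690823
top stamp [ 0.6121 -0.3057  0.0089] [ 0.6119 -0.3054  0.0813] 0.0869
top mb (array([438.4,  83.1]), array([27.9, 35.5]), 77.0) 0.014790770492457047
top mbh (array([610.3, 314.6]), array([66.2, 85.5]), 81.8) 0.015042725116516695
wrist mb (array([440.6,  94.1]), array([36. , 55.9]), -12.3) 0.015137478131276368
```

```bash
python3 -m inch '{"commands":[[0,-0.25,-4,0,0,0,1],[0,0,-4,0,0,0,1],[0,0,-4,0,0,0,1],[0,0,-2,0,0,0,1],[0,0,-1.4,0,0,0,1],[0,0,0,0,0,0,1],[0,0,-0.5,0,0,0,1],[0,0,0,0,0,0,1]]}' 25
```

```text
time: 15.45
eef_pos: [0.4408, 0.0935, 0.0105]
eef_rot: [0.777, 0.629, 0.0, 0.0]
force: [-0.4, 0.5, 0.5]
grip_width: 0.0858
finger_force: 0.0
```

```bash
python3 -m inch '{"commands":[[0,0,0,0,0,0,-1],[0,0,0,0,0,0,-1],[0,0,0,0,0,0,-1],[0,0,0,0,0,0,-1],[0,0,0,0,0,0,-1],[0,0,0,0,0,0,-1],[0,0,1,0,0,0,-1],[0,0,4,0,0,0,-1],[0,0,4,0,0,0,-1],[0,0,3,0,0,0,-1],[0,0,0,0,0,0,-1]]}'; python3 - <<'E'
from meas import *
s=ctrl.observe();print(s['eef_pos'])
for n in('side','wrist'):
    c=vision.camera(n);save(c,n+'5');p=cloud(c)
    q=near(p,(.44,.095),.045,.09,.16);print(n,len(q),np.percentile(q[:,2],[1,10,50]))
E
```

```text
time: 16.55
eef_pos: [0.4426, 0.0947, 0.1343]
eef_rot: [0.777, 0.63, 0.002, 0.002]
force: [0.3, -0.0, -1.5]
grip_width: 0.0365
finger_force: 25.4
[0.44255628 0.09470786 0.13431805]
side 397 [0.12338811 0.12966078 0.13847417]
wrist 9429 [0.12340874 0.1354677  0.1365944 ]
```

View pics/wrist5.png

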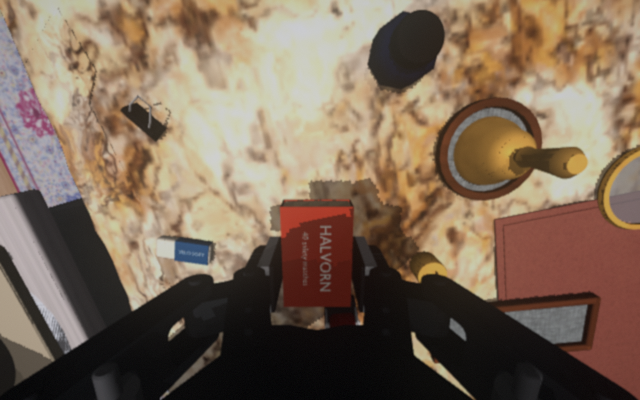

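The wrist picture shows the matchbox (316,255) level and square between the pads. Carry and turn to its holder.

```bash
python3 -m inch '{"commands":[[1.41,1.83,0,0,0,7.8,-1],[1.41,1.83,0,0,0,7.8,-1],[1.41,1.83,0,0,0,7.8,-1],[1.41,1.83,0,0,0,7.8,-1],[1.41,1.83,0,0,0,7.8,-1],[1.41,1.83,0,0,0,7.8,-1],[1.41,1.83,0,0,0,7.8,-1],[1.41,1.83,0,0,0,7.8,-1],[1.41,1.83,0,0,0,7.8,-1],[1.41,1.83,0,0,0,7.8,-1],[1.41,1.83,0,0,0,7.8,-1],[1.41,1.83,0,0,0,7.8,-1]]}'; python3 -m inch '{"commands":[[0,0,-4,0,0,0,-1],[0,0,-2,0,0,0,-1],[0,0,0,0,0,0,-1],[0,0,0,0,0,0,-1]]}'; python3 - <<'E'
from meas import *
s=ctrl.observe();print(s['eef_pos'],s['eef_rot'])
c=vision.camera('wrist');save(c,'wrist6');p=cloud(c);z=s['eef_pos'][2]
col=c['color'].astype(int);m=(col[...,0]>2*col[...,2])&(col[...,0]>2*col[...,1])
q=near(p[m],(.61,.315),.045,z-.002,z+.012);print('box',len(q),rect(q[:,:2]),np.median(q[:,2]))
q=near(p,(.609,.3145),.075,.0125,.022);print('mbh',rect(q[:,:2]),q[:,2].mean())
E
```

```text
time: 17.85
eef_pos: [0.6093, 0.3142, 0.128]
eef_rot: [0.07, 0.998, -0.001, -0.001]
force: [0.0, -0.5, 0.3]
grip_width: 0.0367
finger_force: 25.4
time: 18.25
eef_pos: [0.6093, 0.3132, 0.0702]
eef_rot: [0.073, 0.997, -0.0, -0.001]
force: [0.1, -0.8, 0.8]
grip_width: 0.0363
finger_force: 25.4
[0.60926859 0.31318679 0.07020209] [ 7.28769148e-02  9.97340760e-01 -2.31699360e-04 -5.56426763e-04]
box 6139 (array([608.9, 312.6]), array([37.5, 56.1]), 81.4) 0.07428113820275759
mbh (array([579.1, 317.4]), array([22.8, 65.8]), -8.1) 0.014315303782032251
```

View pics/wrist6.png

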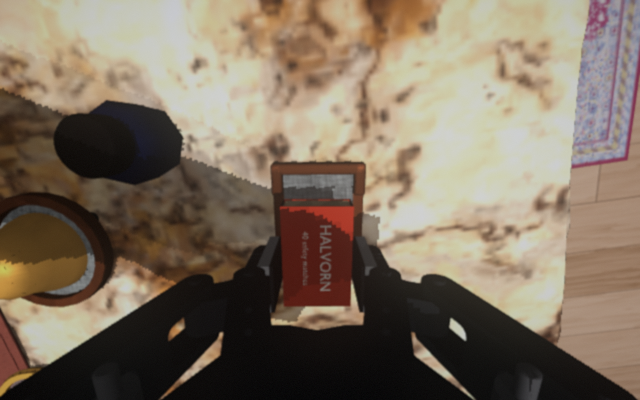

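The box (318,255) lines up with its holder (320,180–). Centre and lower.

```bash
python3 -m inch '{"commands":[[0.05,0.2,-2.5,0,0,0,-1],[0,0,-1.5,0,0,0,-1],[0,0,-0.6,0,0,0,-1],[0,0,-0.2,0,0,0,-1],[0,0,0,0,0,0,-1],[0,0,-0.1,0,0,0,-1],[0,0,0,0,0,0,-1]]}'
```

```text
time: 19.0
eef_pos: [0.6103, 0.3157, 0.0219]
eef_rot: [0.073, 0.997, 0.0, 0.0]
force: [-0.5, -0.9, -0.0]
grip_width: 0.0364
finger_force: 25.4
```

```bash
python3 -m inch '{"commands":[[0,0,-0.15,0,0,0,-1],[0,0,-0.1,0,0,0,-1],[0,0,0,0,0,0,-1],[0,0,0,0,0,0,-0.3],[0,0,0,0,0,0,0.1],[0,0,0,0,0,0,0.3],[0,0,0,0,0,0,0.5],[0,0,0,0,0,0,0.5],[0,0,3,0,0,0,1],[0,0,5,0,0,0,1],[0,0,5,0,0,0,1],[0,0,0,0,0,0,1]]}'; python3 - <<'E'
from meas import *
s=ctrl.observe();print(s['eef_pos'],s['eef_rot'])
c=vision.camera('wrist');save(c,'wrist7');p=cloud(c)
q=near(p,(.609,.3145),.06,.019,.04);print('box',rect(q[:,:2]),np.percentile(q[:,2],[5,50,95]))
q=near(p,(.609,.3145),.07,.0125,.0185);print('mbh',rect(q[:,:2]),q[:,2].mean())
E
```

```text
time: 20.2
eef_pos: [0.6118, 0.3181, 0.1564]
eef_rot: [0.073, 0.997, 0.003, 0.004]
force: [0.7, 0.4, -1.3]
grip_width: 0.0854
finger_force: 0.0
[0.61177845 0.31812074 0.15644062] [0.07261792 0.99734817 0.00315336 0.00364868]
box (array([610.3, 314.6]), array([36.1, 56.2]), 82.1) [0.0229993  0.02409536 0.02516125]
mbh (array([610.5, 312.9]), array([65.7, 85.5]), 82.1) 0.014409368722473856
```

View pics/wrist7.png

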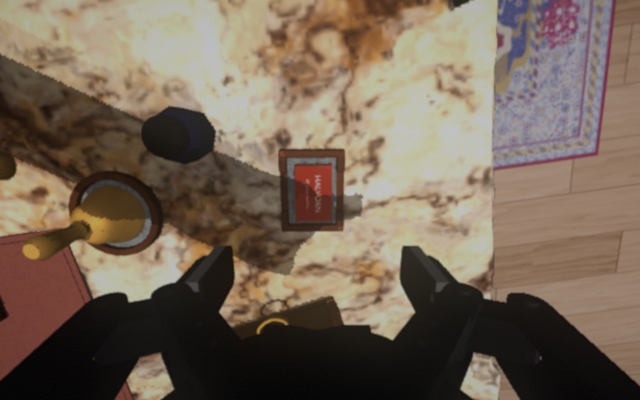

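The matchbox lies flat, centred in its holder (315,190). Go to the stapler.

```bash
python3 -m inch '{"commands":[[-1.46,-3.37,0,0,0,-7.35,1],[-1.46,-3.37,0,0,0,-7.35,1],[-1.46,-3.37,0,0,0,-7.35,1],[-1.46,-3.37,0,0,0,-7.35,1],[-1.46,-3.37,0,0,0,-7.35,1],[-1.46,-3.37,0,0,0,-7.35,1],[-1.46,-3.37,0,0,0,-7.35,1],[-1.46,-3.37,0,0,0,-7.35,1],[-1.46,-3.37,0,0,0,-7.35,1],[-1.46,-3.37,0,0,0,-7.35,1],[-1.46,-3.37,0,0,0,-7.35,1],[-1.46,-3.37,0,0,0,-7.35,1]]}'; python3 -m inch '{"commands":[[0,0,0,0,0,0,1],[0,0,0,0,0,0,1]]}'; python3 - <<'E'
from meas import *
s=ctrl.observe();print(s['eef_pos'],s['eef_rot'])
for n in('wrist','side','top'):
    c=vision.camera(n);save(c,n+'8');p=cloud(c)
    q=near(p,(.4345,-.088),.09,.04,.07)
    if len(q)>20: print(n,'arm',len(q),rect(q[:,:2]),np.percentile(q[:,2],[5,50,95]).round(4))
    q=near(p,(.4345,-.088),.09,.004,.07)
    if len(q)>20: print(n,'all',len(q),rect(q[:,:2]))
    q=near(p,(.6215,-.092),.095,.0125,.02)
    if len(q)>20: print(n,'holder',len(q),rect(q[:,:2]))
E
```

```text
time: 21.45
eef_pos: [0.4335, -0.0904, 0.1481]
eef_rot: [0.748, 0.663, -0.0, -0.0]
force: [0.1, -0.7, 0.5]
grip_width: 0.0852
finger_force: 0.0
time: 21.65
eef_pos: [0.4342, -0.0897, 0.1483]
eef_rot: [0.747, 0.665, -0.0, -0.0]
force: [0.5, -0.1, 0.5]
grip_width: 0.0851
finger_force: 0.0
[ 0.43420267 -0.08973083  0.14827616] [ 7.46883148e-01  6.64955206e-01 -3.50183773e-04 -1.17658849e-04]
wrist arm 3993 (array([435., -90.]), array([ 26.1, 138.6]), -7.4) [0.0415 0.0473 0.0507]
wrist all 5081 (array([435. , -89.5]), array([ 36.3, 142.1]), -7.4)
wrist holder 3695 (array([621.2, -94.4]), array([ 67.1, 174.9]), 84.1)
side arm 273 (array([432. , -87.5]), array([ 26.7, 139.8]), -8.7) [0.0407 0.0467 0.051 ]
side all 655 (array([429.3, -87.9]), array([ 34.7, 144.7]), -10.9)
side holder 250 (array([619.3, -92.5]), array([ 71.4, 177. ]), 83.7)
top arm 55 (array([441.3, -27.9]), array([15.7, 20.9]), -88.9) [0.041  0.0457 0.0508]
top all 91 (array([442.5, -18.2]), array([34.4, 35.1]), 1.1)
top holder 447 (array([621.8, -91.8]), array([ 66.6, 174. ]), 84.0)
```

```bash
python3 -m inch '{"commands":[[0,0.1,-4,0,0,-0.7,1],[0,0,-4,0,0,0,1],[0,0,-2.5,0,0,0,1],[0,0,-1.1,0,0,0,1],[0,0,0,0,0,0,1],[0,0,0,0,0,0,-1],[0,0,0,0,0,0,-1],[0,0,0,0,0,0,-1],[0,0,0,0,0,0,-1],[0,0,0,0,0,0,-1],[0,0,0,0,0,0,-1]]}' 60
```

```text
time: 22.9
eef_pos: [0.4352, -0.0882, 0.0337]
eef_rot: [0.75, 0.661, -0.0, 0.001]
force: [-4.0, -0.4, 10.6]
grip_width: 0.0265
finger_force: 58.9
```

```bash
python3 -m inch '{"commands":[[0,0,1,0,0,0,-1],[0,0,3,0,0,0,-1],[0,0,4,0,0,0,-1],[0,0,2,0,0,0,-1],[0,0,0,0,0,0,-1]]}'; python3 - <<'E'
from meas import *
s=ctrl.observe();print(s['eef_pos'],s['eef_rot'])
for n in('wrist','side'):
    c=vision.camera(n);save(c,n+'9');p=cloud(c)
    q=near(p,(.4345,-.088),.09,.09,.16);print(n,len(q),np.percentile(q[:,2],[1,5]).round(4))
E
```

```text
time: 23.4
eef_pos: [0.4364, -0.0882, 0.1355]
eef_rot: [0.75, 0.661, 0.001, 0.002]
force: [0.1, -0.5, -2.8]
grip_width: 0.0264
finger_force: 60.4
[ 0.43642754 -0.08824305  0.13553486] [7.50386194e-01 6.60994991e-01 5.32238679e-04 2.42868924e-03]
wrist 13466 [0.1071 0.1319]
side 716 [0.0996 0.1028]
```

View pics/side9.png

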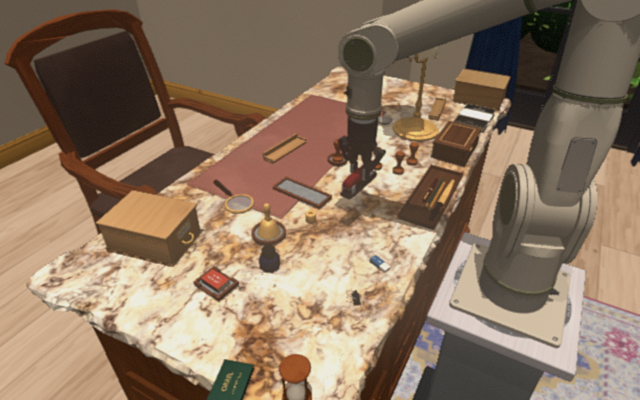

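The stapler is held level and raised (355,182). The other three items are in place: bell (268,230), matchbox (216,282), stamp (338,152).

```bash
python3 -m inch '{"commands":[[1.54,-0.04,0,0,0,7.6,-1],[1.54,-0.04,0,0,0,7.6,-1],[1.54,-0.04,0,0,0,7.6,-1],[1.54,-0.04,0,0,0,7.6,-1],[1.54,-0.04,0,0,0,7.6,-1],[1.54,-0.04,0,0,0,7.6,-1],[1.54,-0.04,0,0,0,7.6,-1],[1.54,-0.04,0,0,0,7.6,-1],[1.54,-0.04,0,0,0,7.6,-1],[1.54,-0.04,0,0,0,7.6,-1],[1.54,-0.04,0,0,0,7.6,-1],[1.54,-0.04,0,0,0,7.6,-1]]}'; python3 -m inch '{"commands":[[0,0,-4,0,0,0,-1],[0,0,-2,0,0,0,-1],[0,0,0,0,0,0,-1],[0,0,0,0,0,0,-1]]}'; python3 - <<'E'
from meas import *
s=ctrl.observe();print(s['eef_pos'],s['eef_rot'])
for n in('wrist','side','top'):
    c=vision.camera(n);save(c,n+'10');p=cloud(c)
    col=c['color'].astype(int);m=(col[...,0]>2*col[...,2])&(col[...,0]>2*col[...,1])
    z=s['eef_pos'][2]
    q=near(p[m],(.6213,-.0925),.09,z-.005,z+.03)
    if len(q)>20: print(n,len(q),rect(q[:,:2]),np.percentile(q[:,2],[5,95]))
    if len(q)>20: # tilt: slope of height along length, from upper points
        print(np.linalg.lstsq(np.c_[q[:,:2]-q[:,:2].mean(0),np.ones(len(q))],q[:,2],rcond=None)[0].round(3))
E
```

```text
time: 24.7
eef_pos: [0.6194, -0.0923, 0.1303]
eef_rot: [0.05, 0.999, 0.0, -0.002]
force: [-0.1, -0.0, -1.9]
grip_width: 0.0265
finger_force: 60.4
time: 25.1
eef_pos: [0.6193, -0.0923, 0.0726]
eef_rot: [0.053, 0.999, 0.0, -0.001]
force: [-0.4, 0.5, -1.1]
grip_width: 0.0262
finger_force: 60.4
[ 0.61926834 -0.09231024  0.07262842] [ 5.25848867e-02  9.98616226e-01  2.58964367e-04 -6.29237691e-04]
wrist 10617 (array([606.7, -91.7]), array([ 27.9, 107.5]), 83.9) [0.0797226  0.08949161]
[-0.004 -0.022  0.086]
side 106 (array([619.9, -86.6]), array([ 21.9, 131.9]), 86.2) [0.07922958 0.09044877]
[-0.057 -0.16   0.085]
top 92 (array([577.4, -85.4]), array([18.2, 43.4]), -89.1) [0.08455224 0.09306067]
[ 0.153 -0.01   0.088]
```

View pics/wrist10.png

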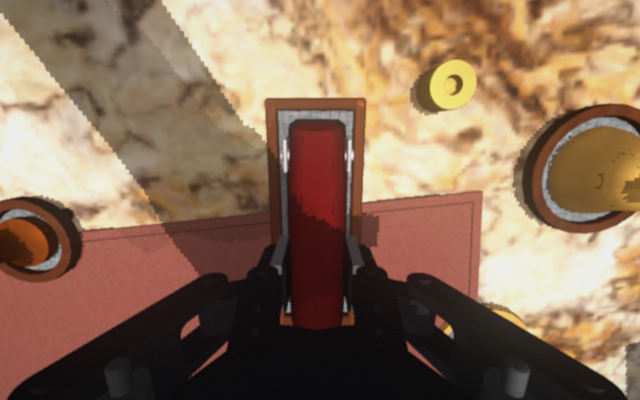

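The stapler (318,220) is aligned within the holder outline (265–365). Lower it with a 2 mm shift.

```bash
python3 -m inch '{"commands":[[0.2,0,-1.5,0,0,0,-1],[0,0,-0.8,0,0,0,-1],[0,0,-0.4,0,0,0,-1],[0,0,-0.2,0,0,0,-1],[0,0,0,0,0,0,-1],[0,0,0,0,0,0,-1]]}'
```

```text
time: 25.85
eef_pos: [0.6219, -0.0925, 0.0441]
eef_rot: [0.053, 0.999, 0.0, 0.0]
force: [0.4, -1.1, -1.8]
grip_width: 0.0263
finger_force: 60.4
```

```bash
python3 -m inch '{"commands":[[0,0,-0.15,0,0,0,-1],[0,0,0,0,0,0,-1],[0,0,0,0,0,0,-0.2],[0,0,0,0,0,0,0.2],[0,0,0,0,0,0,0.6],[0,0,0,0,0,0,1],[0,0,0,0,0,0,1],[0,0,3,0,0,0,1],[0,0,5,0,0,0,1],[0,0,5,0,0,0,1],[0,0,0,0,0,0,1]]}'; python3 - <<'E'
from meas import *
s=ctrl.observe();print(s['eef_pos'])
c=vision.camera('wrist');save(c,'wrist11');p=cloud(c)
q=near(p,(.6215,-.0925),.085,.018,.08);print('stapler',rect(q[:,:2]),np.percentile(q[:,2],[5,50,95,99]))
q=near(p,(.6215,-.0925),.1,.0125,.0175);print('holder',rect(q[:,:2]))
c=vision.camera('side');save(c,'side11');p=cloud(c)
for nm,x,y in [('ink',.54,.204),('sharp',.5366,.001)]:
    q=near(p,(x,y),.04,.01,.07);print(nm,q.mean(0).round(4))
q=near(p,(.613,-.309),.04,.078,.1);print('stamp',q.mean(0) if len(q) else 0,q[:,2].max())
E
```

```text
time: 26.95
eef_pos: [0.6244, -0.0915, 0.1794]
eef_rot: [0.052, 0.999, 0.0, 0.004]
force: [1.1, 0.8, -1.1]
grip_width: 0.0856
finger_force: 0.0
[ 0.62443269 -0.09153942  0.17938136]
stapler (array([623.8, -92.8]), array([ 35. , 141.1]), 85.3) [0.04591085 0.05578601 0.05962726 0.0602507 ]
holder (array([621.9, -94.6]), array([ 66.9, 173.3]), 84.1)
ink [0.5281 0.2101 0.038 ]
sharp [0.5343 0.003  0.0209]
stamp [ 0.60957989 -0.30475054  0.08113024] 0.08466093885502046
```

View pics/side11.png

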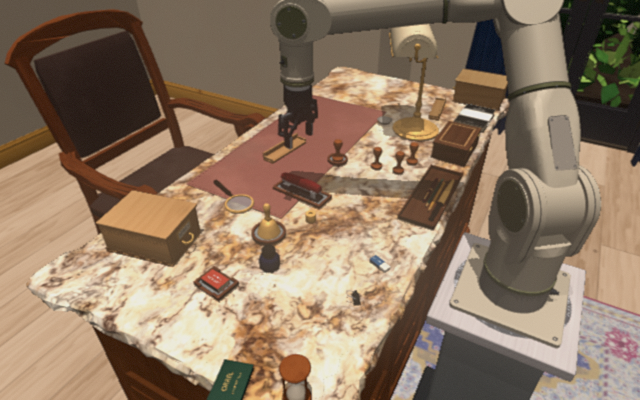

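View pics/wrist11.png

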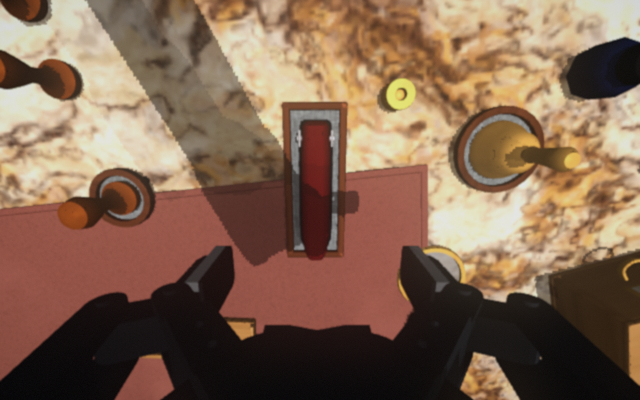

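All four sit inside their rims: stapler (315,190), stamp (122,195), bell (497,148) in the wrist view, and matchbox (216,282) in the side view. The inkwell and sharpener haven't moved.

```bash
python3 -c "
from plant import ctrl
print(ctrl.hand_in())"
```

```text
the job is handed in; nothing more can be done
None
```

The bell, the hand stamp (the leftmost of the four), the matchbox and the stapler are each flat in their matching holders. The ink bottle and sharpener are where they stood, and the job was handed in at about 27 s.

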